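Refit the hob knob on its D-spindle and turn the burner off

ROBOT

A 6-joint arm with a two-finger parallel gripper is mounted at the origin on the work surface. World frame = base frame: x ahead of the robot, y to its left, z up, the work surface at z = 0. Lengths are in m, angles in degrees, forces in N, time in s.
With the tool pointing down it reaches from about 0.325 to 0.9 m from the base axis. Payload 6.1 kg.
Tool frame: the origin (TCP) lies midway between the tips of the shut fingers; the grasp point (between the pads) lies 19 mm behind it; x points along the fingers, y is the direction in which the jaws open and shut, and the axes are right-handed (so a half turn about x gives the same grasp; the last joint's range is limited). The gripper opens to 87 mm and grips with 3 to 60 N. Pads are 19 mm wide; open, the fingers measure 117 mm over their backs; the gripper's body (75 mm by 190 mm) begins 51 mm behind the grasp point.
Start: joints at [58.894, 12.628, 87.462, -0, 79.91, -7.225], TCP at [0.253, 0.571, 0.223] pointing down, gripper open.
Joint ranges: [-170.65, 170.65], [-52.31, 119.04], [5.05, 147.46], [-71.25, 251.25], [11.57, 151.72], [-153.62, 153.62]. Speed limits (degrees/s): [147.25, 147.25, 172.46, 180, 180, 180].

INTERFACE

Orientations are given as a 3x3 rotation matrix whose columns are the frame's x, y, z axes.
In Python, from cell import env gives the robot as it stands.
- The arm moves only by the tool apply_moves, never from a script. Its argument "increments" is a list of rows, each a list of 6 numbers: the shift along the tool's x, y, z in cm, then the turn, a rotation vector about the tool's x, y, z in degrees. In form: [[tx, ty, tz, ax, ay, az], ...]. A call has 1 to 20 rows; each row shifts and turns the commanded pose from where the row before left it, along the tool's axes as they then stand; what a row does not reach is not made up. A row lasts 1/10 s, in which the tool goes at most 50 mm and 8.59 degrees, less where a joint would pass 70% of its speed; a pose out of reach is approached as far as the arm can. A call is refused whole if a number of a shift passes 5 or a number of a turn 8.59, either way. A call with a gripper value outside its range is refused whole. "claw" is the finger opening in cm, from 0 to 8.7, set as the call begins (left out, the last holds). The fingers move at their own pace and stop on an object; "force" is the grip in N (left out, the last holds). Time passes only in rows, so rows that do not move let the fingers close. It gives the time, the measured TCP pose, the force and the opening at its end, in the units of the state.
- env.get_obs(): the state, without advancing time (a new reading comes with each control period).
- env.read_camera(name): name is "scene" or "top" or "wrist"; returns (picture, depth): 384x512x3 uint8, blue, green, red; 384x512 float32, m along the optical axis (not along the pixel's ray), 0 where there is no reading.
- env.camera_params(name): a dict with "camera_matrix" (3x3 intrinsics, pixels), "world_to_cam" (4x4, takes a point from world to camera coordinates); the wrist camera has in their place "hand_eye" (4x4, takes a point from camera to tool coordinates, whose origin is the TCP and whose axes are the tool frame's). Camera axes: x right, y up, looking along -z (the intrinsics and any distortion apply to the point x, -y, -z); pixel columns grow to the right and rows downward; lengths in m; the calibration is good to about 2 mm. A picture is of the moment at which its call begins: read the wrist's pose just before it. camera_params takes no time and is no camera call.
- env.close_job(): hands the job in, once; it reports no verdict.
The state is a dict: "clock": time; "joint_positions": joint angles; "joint_velocities": joint speeds; "tau": joint torques, N m; "tcp_pos": TCP position; "tool_rot": TCP orientation; "force": force on the tool from outside, world axes, zero at the start; "moment": the same for the moment, N m; "grip_width": finger opening in m.
Only numpy, scipy, OpenCV 4.12 (cv2) and the standard library are available. Lean on these libraries where they do the work, as an engineer would, in place of code of your own. Each camera call takes 0.05 s, during which the arm holds its last target.

TASK

The blue control knob of the hob's left burner has come off and its gas valve is still partly open. Put the knob back on its bare spindle: pressing only gently, feel for the flat by turning the knob, push it fully home until it snaps, then turn it clockwise to the off mark and let go. Leave the other knob and the burner cap as they are.

Things in the scene. Friction and masses are not known exactly. Their poses are not given: they have to be found in the camera images.
- knob_center (a point): Loose control knob, dark blue enamelled metal, 200 g, standing on its round skirt (60 mm across, 16 mm high), bore down. Straight grip bar on top: 54 mm long, 20 mm wide, from 16 to 42 mm above the underside. This point: on the knob's axis, half-way up (21 mm above the underside). x axis: along the bar to the pointer end (white line); z: up the axis.
- knob_bore (a point): Middle of the knob's underside, on its axis, same axes as knob_center. The hole starts 2 mm above as a round chamfered pilot, 12.4 mm wide; from 9 mm up it is D-shaped with the flat on the pointer side; it ends 22 mm up. Close fit on the spindle. Spring clips inside ride over the spindle's head from about 15 mm up and snap into its groove.
- hob: Steel two-burner countertop gas hob, 400 x 600 mm, deck 85 mm above the worktop, pan supports up to 125 mm. Origin: centre of its underside; x from its front edge to its back, y to its left, z up. Controls on the front strip: bare spindle at (-130, +150) mm, the other knob at (-130, -150) mm. A knob is off when its pointer shows along the hob's +x.
- off_mark (a point): The white bar that marks off, on the black disc around the bare spindle, 37 mm from the spindle's axis towards the hob's +x (12 o'clock for the cook); red dots for the open settings follow counter-clockwise. Axes are the hob's.
- spindle_tip (a point): Centre of the top of the upright brass spindle, at rest 28 mm above the deck. Fixed to the hob: its axes are the hob's and do not turn with the spindle. Spindle: 12 mm thick, one flat (8.4 mm across it), square-edged top, groove 4 to 9 mm below the top. With the flats not matching, the knob stops on it with knob_center 12 mm above this point; fully home, 1 mm below it.
- spindle_foot (a point): Foot of the same spindle, at deck height. It turns stiffly (0.035 N m) from the off stop to 2.0 rad counter-clockwise (from above). It now stands at an unknown opening of 0.4 to 1.7 rad; its flat faces where the fitted knob's pointer will show. It also gives downwards, as gas valves do: 4 mm of spring, 5 N at first, 13 N fully in. The clips give way and snap in at 6 to 9 N.
- other_knob_pointer (a point): Top of the pointer end of the other, fitted knob (same blue knob, on the right control, partly open). Not to be turned.
- burner_cap: Loose black cast-iron burner cap, a disc 60 mm across and 9 mm thick, lying on the worktop near the knob; origin at the centre of its underside. A bystander.

How it is judged (in metres and radians):
On the way:
1. the knob is fully home on the spindle, past its snap, with the valve still open (horizontal distance between knob_center and spindle_tip below 0.0025 m and z of knob_center in the frame of spindle_tip below 0.0008 m and angle between the x axis of knob_center and the x axis of hob, either way round above 0.2 rad), for 0.1 s.
At the end, for the whole second after the job is handed in: The knob stands released on the left spindle, its axis within 2.5 mm of the spindle's, upright within 0.08 rad, fully home (centre 1 mm below the resting spindle tip, at most 1.8 mm higher or 2 mm lower than that), with its pointer within 0.17 rad of the off mark (horizontal distance between knob_center and spindle_tip below 0.0025 m and z of knob_center in the frame of spindle_tip between -0.003 and 0.0008 m and angle between the x axis of knob_center and the x axis of hob, either way round below 0.17 rad and angle between knob_center's own z axis and vertical below 0.08 rad); the robot touches nothing.
It fails at once if the knob is pressed or levered against the spindle or hob with more than 25 N (contact force between knob and hob above 25 N).
It fails at once if the other burner's knob is turned (its pointer end moves more than 4 mm) (distance of other_knob_pointer from where it was at the start of the episode above 0.004 m).
It fails at once if the burner cap is shifted by more than 20 mm (distance of burner_cap from where it was at the start of the episode above 0.02 m).
It also fails if it takes over 61 s, if anything falls off the work surface, if the arm or the gripper's body presses on something with over 40 N, if the wrist force passes 120 N, or if a joint passes its speed limit or range.

## Working session

There is one attempt and no reset: what is moved stays moved. The work goes in short steps, Python scripts to look and compute and a tool call to move; the robot and the scene stay as the last step left them, time stands still between calls to the robot, and variables do not carry over. Pictures are saved under pics/ and viewed, and the job is handed in when it is done.

Besides the shell and the picture viewer there is one more tool, called after "Request:" as name([rows], argument=value, ...), one row to a line, values as JSON. apply_moves: Moves the arm, as the interface text tells. Its arguments: {"type":"object","properties":{"increments":{"type":"array","items":{"type":"array","items":{"type":"number"}}},"claw":{"type":"number"},"force":{"type":"number"}},"required":["increments"]}

```bash
ls; mkdir -p pics
python3 - <<'E'
from cell import env
import cv2,numpy as np
o=env.get_obs()
for k,v in o.items(): print(k,np.round(v,4).tolist())
for n in("scene","top","wrist"):
    im,d=env.read_camera(n); cv2.imwrite(f"pics/{n}0.png",im); np.save(f"pics/{n}0.npy",d)
    p=env.camera_params(n)
    for k,v in p.items(): print(n,k,np.round(v,4).tolist() if not isinstance(v,str) else v)
E
```

```text
pics
clock 0.0
joint_positions [58.8933, 12.6739, 87.5256, 0.001, 79.9115, -7.2245]
joint_velocities [-0.0679, 0.0274, 0.0035, 0.0634, 0.0232, 0.0122]
tau [0.0001, -49.4629, -38.7363, 0.0698, 0.0573, -0.0002]
tcp_pos [0.2527, 0.571, 0.2215]
tool_rot [[-0.001, 0.4049, 0.9144], [-0.0016, 0.9144, -0.4049], [-1.0, -0.0019, -0.0003]]
force [-0.7363, 0.6532, -0.4607]
moment [0.0372, 0.0238, -0.0227]
grip_width 0.0871
scene camera_matrix [[439.2493, 0.0, 260.2513], [0.0, 439.2493, 190.6274], [0.0, 0.0, 1.0]]
scene world_to_cam [[-0.8293, 0.5586, -0.0182, 0.4453], [-0.4152, -0.594, 0.689, 0.1624], [0.374, 0.5789, 0.7246, -1.4221], [0.0, 0.0, 0.0, 1.0]]
top camera_matrix [[360.3008, 0.0, 247.4686], [0.0, 360.3008, 187.7716], [0.0, 0.0, 1.0]]
top world_to_cam [[-0.025, -0.9997, 0.0058, 0.0115], [0.9987, -0.0248, 0.0435, -0.5449], [-0.0433, 0.0069, 0.999, -1.001], [0.0, 0.0, 0.0, 1.0]]
wrist camera_matrix [[278.3417, 0.0, 249.087], [0.0, 278.3417, 192.5274], [0.0, 0.0, 1.0]]
wrist hand_eye [[-0.0002, 0.2659, -0.964, -0.1613], [1.0, 0.0001, -0.0001, -0.0005], [0.0, -0.964, -0.2659, -0.0743], [0.0, 0.0, 0.0, 1.0]]
```

View pics/scene0.png

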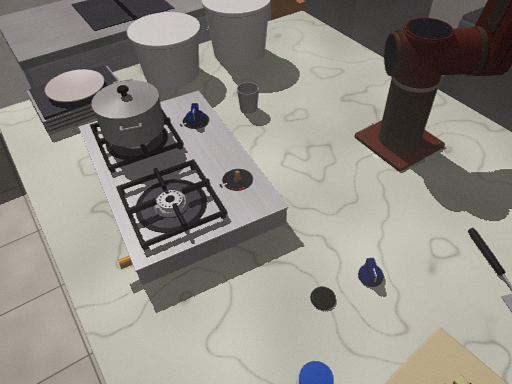

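View pics/top0.png

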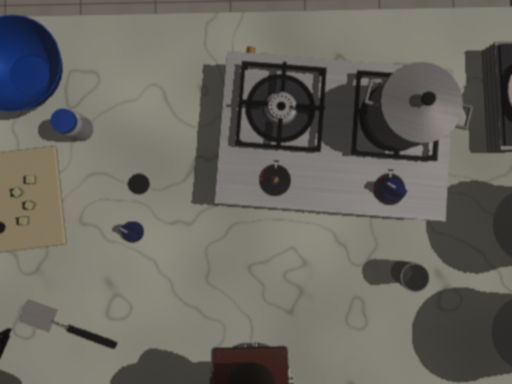

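View pics/wrist0.png

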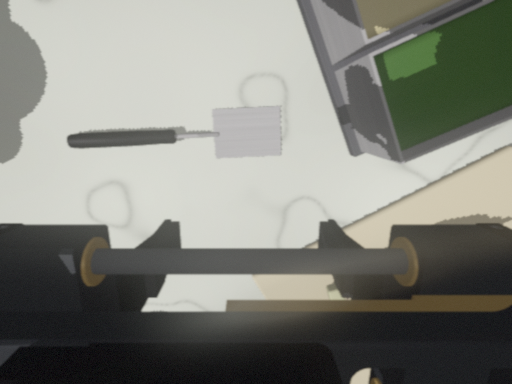

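```bash
cat > h.py <<'E'
from cell import env
import cv2,numpy as np
def campose(n,obs=None):
    p=env.camera_params(n); K=np.array(p["camera_matrix"])
    if n=="wrist":
        T=np.eye(4);T[:3,:3]=obs["tool_rot"];T[:3,3]=obs["tcp_pos"]
        C=T@np.array(p["hand_eye"])
    else: C=np.linalg.inv(np.array(p["world_to_cam"]))
    return K,C,p
def ray(K,C,u,v):
    d=np.array([(u-K[0,2])/K[0,0],-(v-K[1,2])/K[1,1],-1.]); return C[:3,3],C[:3,:3]@d
def plane(K,C,u,v,z):
    o,d=ray(K,C,u,v); return o+d*(z-o[2])/d[2]
def pix(K,C,P):
    q=np.linalg.inv(C)@np.append(P,1); return np.array([K[0,0]*q[0]/-q[2]+K[0,2],-K[1,1]*q[1]/-q[2]+K[1,2]])
def pts(K,C,d):
    v,u=np.mgrid[:d.shape[0],:d.shape[1]]
    c=np.stack([(u-K[0,2])/K[0,0]*d,-(v-K[1,2])/K[1,1]*d,-d],-1)
    return c@C[:3,:3].T+C[:3,3]
def grab(n,name):
    o=env.get_obs(); im,d=env.read_camera(n)
    cv2.imwrite(f"pics/{name}.png",im); np.save(f"pics/{name}.npy",d)
    np.savez(f"pics/{name}_o.npz",tcp_pos=o["tcp_pos"],tool_rot=o["tool_rot"])
    return o,im,d
E
python3 - <<'E'
from h import *
im=cv2.imread("pics/top0.png");d=np.load("pics/top0.npy")
K,C,p=campose("top");print(p.keys())
P=pts(K,C,d)
for (u,v) in [(131,231),(275,180),(390,189),(138,184),(230,195),(440,195),(235,60)]:
    print((u,v),P[v,u].round(4))
hsv=cv2.cvtColor(im,cv2.COLOR_BGR2HSV)
m=cv2.inRange(hsv,(105,100,30),(130,255,255))
n,l,s,c=cv2.connectedComponentsWithStats(m)
for i in range(1,n):
    if s[i,4]>20: print(s[i],c[i], plane(K,C,*c[i],0.02).round(4))
def crop(im,x,y,w,h,k,f): cv2.imwrite(f,cv2.resize(im[y:y+h,x:x+w],None,fx=k,fy=k,interpolation=cv2.INTER_CUBIC))
a=cv2.resize(im[160:260,100:200],(400,400),interpolation=2);b=cv2.resize(im[140:240,230:330],(400,400),interpolation=2)
s=cv2.imread("pics/scene0.png")
c_=cv2.resize(s[230:310,310:410],(400,320),interpolation=2);e=cv2.resize(s[145:225,190:290],(400,320),interpolation=2)
# scaled within 800x600
cv2.imwrite("pics/crops0.png",cv2.resize(np.vstack([np.hstack([a,b]),np.hstack([c_,e])]),(640,576)))
# hob edges: deck points
mm=(abs(P[...,2]-.085)<.012)
l=cv2.connectedComponentsWithStats(mm.astype(np.uint8))
i=1+np.argmax(l[2][1:,4]); q=P[l[1]==i][:,:2]; r=cv2.minAreaRect(q.astype(np.float32)*1000); print(r, np.median(P[l[1]==i][:,2]))
E
```

```text
dict_keys(['camera_matrix', 'world_to_cam'])
(131, 231) [0.4347 0.3153 0.0455]
(275, 180) [ 0.5587 -0.0717  0.1113]
(390, 189) [ 0.5281 -0.3562  0.1288]
(138, 184) [0.5633 0.3052 0.0107]
(230, 195) [0.5242 0.0445 0.0839]
(440, 195) [ 0.5105 -0.5046  0.0842]
(235, 60) [0.8804 0.0229 0.0871]
[   0   15   62   97 4906] [26.24357929 63.34325316] [0.9113 0.613  0.02  ]
[ 50 109  27  24 489] [ 63.10224949 120.69529652] [0.7456 0.5098 0.02  ]
[388 178  18  17 135] [397.31111111 185.92592593] [ 0.5395 -0.4209  0.02  ]
[385 194  12   5  23] [390.26086957 196.69565217] [ 0.5099 -0.3999  0.02  ]
[129 223  13  11  56] [135.83928571 226.75      ] [0.4443 0.3098 0.02  ]
[128 230  10  10  44] [132.52272727 234.29545455] [0.4237 0.3192 0.02  ]
((675.8735961914062, -235.69317626953125), (605.3444213867188, 404.4897766113281), 84.05908966064453) 0.08578860778298569
```

View pics/crops0.png

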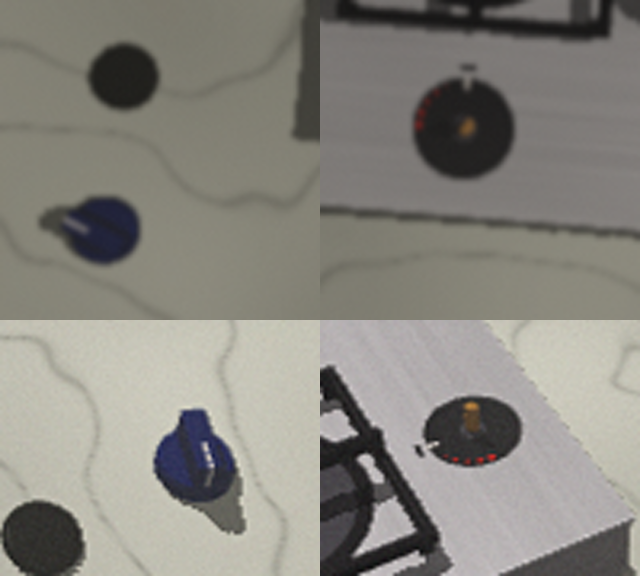

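Request:
apply_moves([
  [0,0,0,8.2,0,0],
  [0,0,0,8.2,0,0],
  [0,0,0,8.2,0,0],
  [0,0,0,8.2,0,0],
  [0,0,0,8.2,0,0],
  [0,0,0,8.2,0,0],
  [0,0,0,8.2,0,0],
  [0,0,0,8.2,0,0],
  [0,0,0,8.2,0,0],
  [0,0,0,8.2,0,0],
  [0,0,0,8.2,0,0],
  [0,0,0,8.2,0,0],
  [0,0,0,8,0,0],
], claw=5, force=30)

```text
clock: 1.45
tcp_pos: [0.2529, 0.5713, 0.2221]
tool_rot: [[-0.0, 0.759, -0.651], [-0.001, -0.651, -0.759], [-1.0, 0.0, 0.001]]
force: [0.7, -0.7, 0.5]
grip_width: 0.0497
```

Request:
apply_moves([
  [1,3,0.8,0,0,0],
  [1,4.4,1.2,0,0,0],
  [1,4.4,1.2,0,0,0],
  [1,4.4,1.2,0,0,0],
  [1,4.4,1.2,0,0,0],
  [1,4.4,1.2,0,0,0],
  [1,3,0.8,0,0,0],
  [0,2,0.6,0,0,0],
  [0,0,0,0,0,0],
  [0,0,0,0,0,0],
])

```text
clock: 2.45
tcp_pos: [0.4289, 0.3148, 0.1524]
tool_rot: [[-0.0, 0.762, -0.648], [0.0, -0.648, -0.762], [-1.0, -0.001, 0.0]]
force: [-0.3, -0.3, 0.9]
grip_width: 0.0501
```

Run:
```python
from h import *
o,im,d=grab("wrist","w1"); print(o["clock"],o["joint_positions"],o["tcp_pos"],o["tool_rot"])
```

```text
2.45 [2.77718052e+01 3.48323497e+00 1.05402212e+02 2.71374105e-02
 7.11307812e+01 6.81221176e+01] [0.42886149 0.31484954 0.15242054] [[-4.59408311e-04  7.62000731e-01 -6.47575999e-01]
 [ 2.64600912e-04 -6.47575952e-01 -7.62000864e-01]
 [-9.99999859e-01 -5.21418730e-04  9.58756851e-05]]
```

View pics/w1.png

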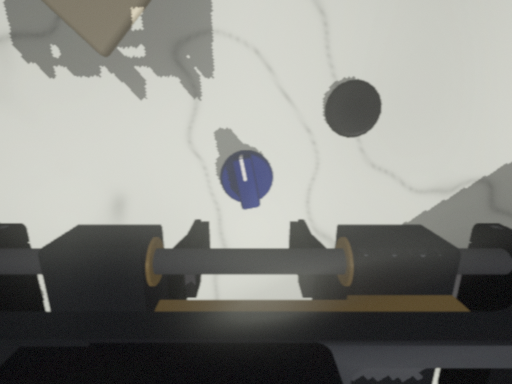

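```bash
cat >> h.py <<'E'
def load(name):
    im=cv2.imread(f"pics/{name}.png");d=np.load(f"pics/{name}.npy");o=np.load(f"pics/{name}_o.npz");return o,im,d
E
python3 - <<'E'
from h import *
o,im,d=load("w1"); K,C,_=campose("wrist",o); P=pts(K,C,d)
cv2.imwrite("pics/w1c.png",cv2.resize(im[135:225,200:300],(800,720)[:2] and (640,576),interpolation=2))
hsv=cv2.cvtColor(im,cv2.COLOR_BGR2HSV)
m=cv2.inRange(hsv,(100,80,15),(140,255,255)); m[:130]=0;m[225:]=0;m[:,:200]=0;m[:,300:]=0
ys,xs=np.nonzero(m);print(len(xs),xs.min(),xs.max(),ys.min(),ys.max())
Q=P[ys,xs]; z=Q[:,2]
print(np.histogram(z,bins=np.arange(-.005,.055,.005)))
top=Q[z>.036]; sk=Q[(z>.008)&(z<.022)]
print("top mean",top.mean(0)); c,s,a=cv2.minAreaRect((top[:,:2]*1000).astype(np.float32)); print(c,s,a)
h=cv2.convexHull((sk[:,:2]*1000).astype(np.float32)); print("skirt",cv2.minEnclosingCircle(h))
# white line
w=cv2.inRange(hsv,(0,0,130),(180,90,255))&cv2.dilate(cv2.erode(cv2.morphologyEx(m,cv2.MORPH_CLOSE,np.ones((9,9))),np.ones((3,3))),np.ones((1,1)))
ys,xs=np.nonzero(w); 
L=np.array([plane(K,C,x,y,.042) for x,y in zip(xs,ys)]);print(len(L),L.mean(0))
u,s,vt=np.linalg.svd((L-L.mean(0))[:,:2]);print("line dir",np.degrees(np.arctan2(vt[0,1],vt[0,0])))
E
```

```text
1317 223 270 156 207
(array([  0,   0,   0, 240, 380,   8,   2,   5,  56, 619,   0]), array([-0.005,  0.   ,  0.005,  0.01 ,  0.015,  0.02 ,  0.025,  0.03 ,
        0.035,  0.04 ,  0.045,  0.05 ]))
top mean [0.4294682  0.32061773 0.04381338]
(440.81072998046875, 338.7052307128906) (90.50263977050781, 20.359159469604492) 55.87646484375
skirt ((428.9797058105469, 321.1739501953125), 26.714324951171875)
301 [0.42999331 0.3280968  0.042     ]
line dir -140.46739089762124
```

View pics/w1c.png

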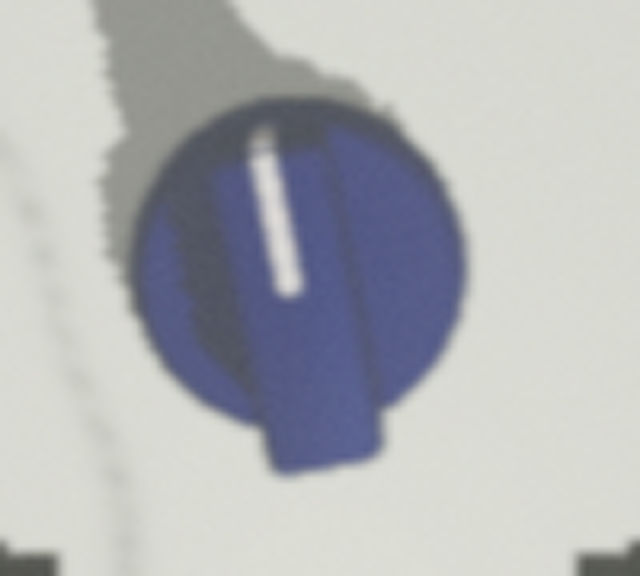

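Run:
```python
from h import *
o,im,d=load("w1"); K,C,_=campose("wrist",o)
f=lambda x,y,z=.042: plane(K,C,200+(x+.5)/6.4-.5,135+(y+.5)/6.4-.5,z)
c=[f(*q) for q in [(213,170),(325,150),(382,452),(275,470)]]
print(np.mean(c,0)); 
for i in range(4): print(np.linalg.norm(c[i]-c[(i+1)%4]))
v=(c[0]+c[1])-(c[2]+c[3]); print("bar az",np.degrees(np.arctan2(v[1],v[0])))
v=f(262,155)-f(290,290);print("line az",np.degrees(np.arctan2(v[1],v[0])))
# skirt circle: left 133,right 467, top 95 in crop at z .016 
a,b,t=f(133,270,.016),f(467,265,.016),f(298,95,.016); print(a,b,np.linalg.norm(a-b),(a+b)/2,t)
R=o["tool_rot"]; print("tool y az",np.degrees(np.arctan2(R[1,1],R[0,1])))
g=np.mean(c,0); print("delta tool", R.T@(g-o["tcp_pos"]))
```

```text
[0.42950554 0.32219485 0.042     ]
0.01746302515954084
0.04942554018832655
0.017440131617322937
0.04939479270223755
bar az 60.37476751424529
line az 60.85957445112058
[0.40855519 0.34184458 0.016     ] [0.45257308 0.30559937 0.016     ] 0.05702008982462659 [0.43056413 0.32372197 0.016     ] [0.44935054 0.34620248 0.016     ]
tool y az -40.359093991141236
delta tool [ 0.11042217 -0.0042083  -0.0060248 ]
```

Request:
apply_moves([
  [0,0,0,-5.5,0,0],
  [0,0,0,-5.4,0,0],
  [2,-0.3,-0.7,0,0,0],
  [3,0,0,0,0,0],
  [3,0,0,0,0,0],
  [2,0,0,0,0,0],
  [1.5,0,0,0,0,0],
  [0.9,0,0,0,0,0],
  [0.5,0,0,0,0,0],
  [0,0,0,0,0,0],
  [0,0,0,0,0,0],
])

```text
clock: 3.6
tcp_pos: [0.4304, 0.323, 0.0244]
tool_rot: [[0.001, 0.871, -0.491], [0.001, -0.491, -0.871], [-1.0, 0.001, -0.001]]
force: [-0.2, 0.2, -0.2]
grip_width: 0.05
```

Run:
```python
from h import *
o,im,d=grab("wrist","w2"); print(o["clock"],o["tcp_pos"],o["force"],o["moment"])
R=o["tool_rot"];print(np.degrees(np.arctan2(R[1,1],R[0,1])))
```

```text
3.6 [0.43036474 0.32300932 0.02442976] [-0.21451392  0.18314587 -0.22946577] [-0.12050629  0.09326217 -0.0026878 ]
-29.377124646035213
```

View pics/w2.png

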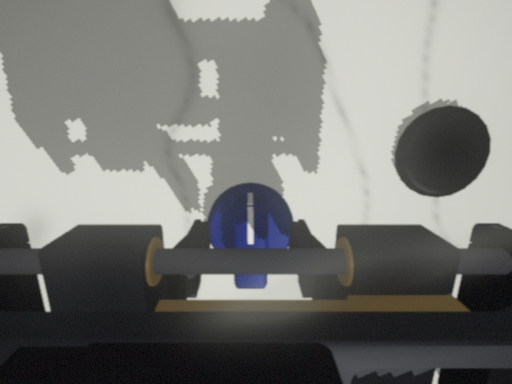

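Request:
apply_moves([
  [0.4,0,0,0,0,0],
  [0,0,0,0,0,0],
])

```text
clock: 3.85
tcp_pos: [0.4298, 0.3225, 0.0196]
tool_rot: [[0.0, 0.871, -0.491], [0.0, -0.491, -0.871], [-1.0, 0.0, -0.0]]
force: [-0.1, 0.3, 0.3]
grip_width: 0.0506
```

Request:
apply_moves([
  [0,0,0,0,0,0],
  [0,0,0,0,0,0],
  [0,0,0,0,0,0],
  [0,0,0,0,0,0],
  [0,0,0,0,0,0],
  [0,0,0,0,0,0],
], claw=1, force=30)

```text
clock: 4.45
tcp_pos: [0.4298, 0.3225, 0.0196]
tool_rot: [[0.0, 0.871, -0.491], [-0.0, -0.491, -0.871], [-1.0, 0.0, -0.0]]
force: [0.9, -0.6, 0.5]
grip_width: 0.02
```

Request:
apply_moves([
  [-1,0,0,0,0,0],
  [-3,0,0,0,0,0],
  [-4,0,0,0,0,0],
  [-4,0,0,0,0,0],
  [-3,0,0,0,0,0],
  [-1,0,0,0,0,0],
  [0,0,0,0,0,0],
  [0,0,0,0,0,0],
])

```text
clock: 5.25
tcp_pos: [0.4287, 0.322, 0.1778]
tool_rot: [[-0.002, 0.871, -0.491], [-0.001, -0.491, -0.871], [-1.0, -0.001, 0.002]]
force: [-0.5, 0.3, -2.1]
grip_width: 0.0195
```

Run:
```python
from h import *
o,im,d=grab("wrist","w3"); print(o["clock"],o["joint_positions"],o["tcp_pos"],o["force"],o["moment"])
cv2.imwrite("pics/w3c.png",cv2.resize(im[170:310,170:330],(640,560),interpolation=2))
o2,im2,d2=grab("top","t3")
K,C,_=campose("top"); P=pts(K,C,d2)
s=np.array([.562,-.073,.085]); print(pix(K,C,s))
cv2.imwrite("pics/t3c.png",cv2.resize(im2[130:230,220:330],(770,700)[:2] and (660,600),interpolation=2))
```

```text
5.25 [2.84802328e+01 2.70123262e+00 1.03349742e+02 5.78408561e-04
 7.41011066e+01 5.78615997e+01] [0.4286843  0.32199057 0.1777897 ] [-0.49935328  0.32027644 -2.10544081] [-0.07967017  0.11978433 -0.05590087]
[274.62571031 179.39594469]
```

View pics/w3c.png

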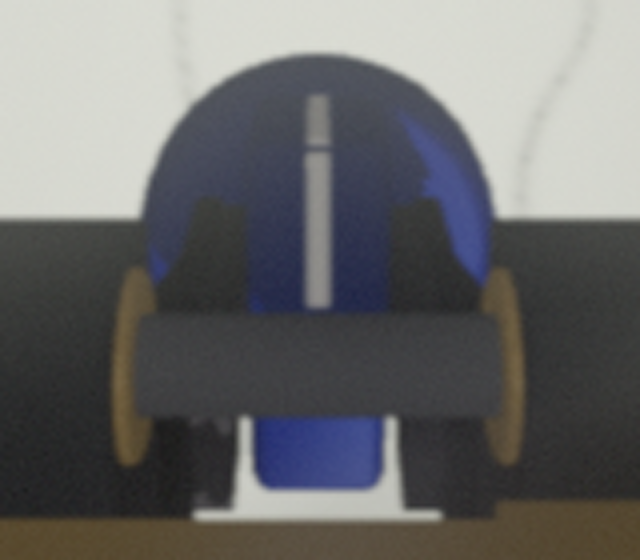

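View pics/t3c.png

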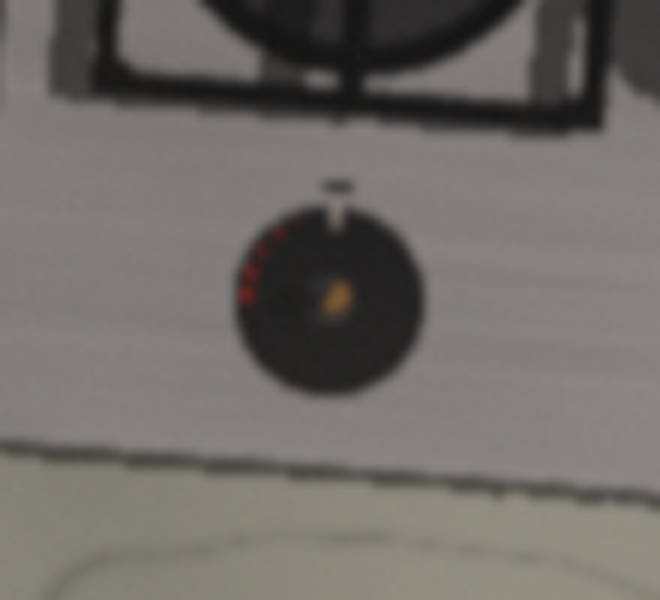

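Run:
```python
from h import *
p=env.camera_params("wrist");K=np.array(p["camera_matrix"]);C=np.array(p["hand_eye"])
def tp(u,v,x):
    o,d=ray(K,C,u,v); return o+d*(x-o[0])/d[0]
f=lambda x,y,xx: tp(170+(x+.5)/4-.5,170+(y+.5)/4-.5,xx)
a=f(318,147,-.0224);b=f(318,490,-.0224);print("bar ends",a,b,(a+b)/2,b[2]-a[2])
for xx in(.0036,.0196): print("skirt top",xx,f(318,53,xx), "sides",f(142,225,xx),f(494,225,xx))
print("skirt bottom of line",f(318,95,.0036))
```

```text
bar ends [-0.0224     -0.00147544 -0.02626668] [-0.0224     -0.00147573  0.02558162] [-0.0224     -0.00147559 -0.00034253] 0.05184830014493462
skirt top 0.0036 [ 0.0036     -0.00149466 -0.03271652] sides [ 0.0036     -0.02947583 -0.00460933] [ 0.0036      0.02647791 -0.00462699]
skirt top 0.0196 [ 0.0196     -0.00150653 -0.02888198] sides [ 0.0196     -0.03220234  0.00195208] [0.0196     0.02917985 0.0019327 ]
skirt bottom of line [ 0.0036    -0.0014947 -0.0260771]
```

Request:
apply_moves([
  [0,1.0,1.1,0,0,0],
  [0,2.2,2.4,0,0,0],
  [0,3.2,3.5,0,0,0],
  [0,3.2,3.5,0,0,0],
  [0,3.2,3.5,0,0,0],
  [0,3.2,3.5,0,0,0],
  [0,3.2,3.5,0,0,0],
  [0,3.2,3.5,0,0,0],
  [0,3.2,3.5,0,0,0],
  [0,3.2,3.5,0,0,0],
  [1,1.5,1.7,0,0,0],
  [1.3,0.6,0.7,0,0,0],
  [0,0,0,0,0,0],
  [0,0,0,0,0,0],
  [0,0,0,0,0,0],
])

```text
clock: 6.85
tcp_pos: [0.5324, -0.1232, 0.1566]
tool_rot: [[-0.0, 0.872, -0.489], [0.0, -0.489, -0.872], [-1.0, -0.0, -0.0]]
force: [0.6, 0.0, -2.6]
grip_width: 0.0197
```

Run:
```python
from h import *
o,im,d=grab("wrist","w4"); print(o["clock"],o["tcp_pos"],o["joint_positions"])
```

```text
6.85 [ 0.53244845 -0.12319705  0.15658262] [-2.13074023e+01  5.21717190e+00  1.03085864e+02  1.77528886e-02
  7.17209982e+01  7.98174685e+00]
```

View pics/w4.png

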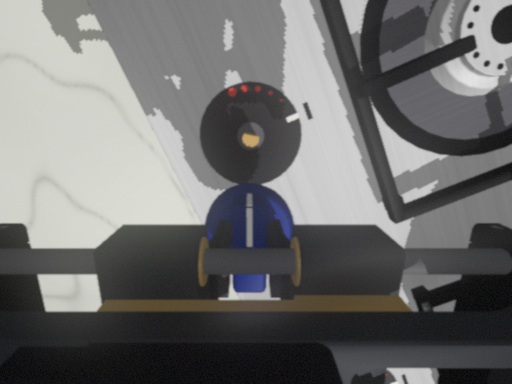

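Run:
```python
from h import *
o,im,d=load("w4")
c=im[115:163,222:282]; a=cv2.resize(c,(600,480),interpolation=cv2.INTER_CUBIC); a=cv2.convertScaleAbs(a,alpha=1.3,beta=15)
cv2.imwrite("pics/w4c.png",a)
K,C,_=campose("wrist",o);P=pts(K,C,d);np.set_printoptions(linewidth=200)
print((P[126:150:2,236:266:2,2]*1000).round())
```

```text
[[ 85.  83.  84.  86.  86.  87.  87.  87.  86.  87.  86.  85.  87.  86.  85.]
 [ 84.  86.  86.  86.  85.  86.  87.  86.  86.  86.  86.  86.  87.  85.  85.]
 [ 84.  85.  86.  86.  86.  86.  86.  87.  86.  86.  87.  86.  87.  86.  86.]
 [ 85.  86.  86.  86.  86.  92.  85.  85.  86.  87.  87.  86.  86.  86.  84.]
 [ 85.  87.  86.  86. 112. 112. 110. 104.  99.  95.  89.  85.  86.  86.  85.]
 [ 84.  86.  86.  86. 112. 111. 112. 112. 113. 112. 112. 102.  86.  86.  87.]
 [ 85.  87.  87.  86. 113. 112. 113. 112. 113. 112. 112. 111.  86.  87.  86.]
 [ 85.  87.  86.  87. 111. 112. 112. 111. 112. 113. 113. 112.  87.  87.  85.]
 [ 83.  85.  86.  87. 113. 318. 112. 112. 111. 111. 112. 112.  86.  86.  85.]
 [ 84.  86.  86.  85.  87. 112. 111. 112. 112. 112. 111.  84.  85.  84.  84.]
 [ 85.  85.  85.  87.  86.  85. 112. 113. 112.  85.  87.  86.  85.  86.  85.]
 [ 85.  86.  84.  84.  86.  87.  86.  86.  87.  88.  85.  85.  86.  85.  85.]]
```

View pics/w4c.png

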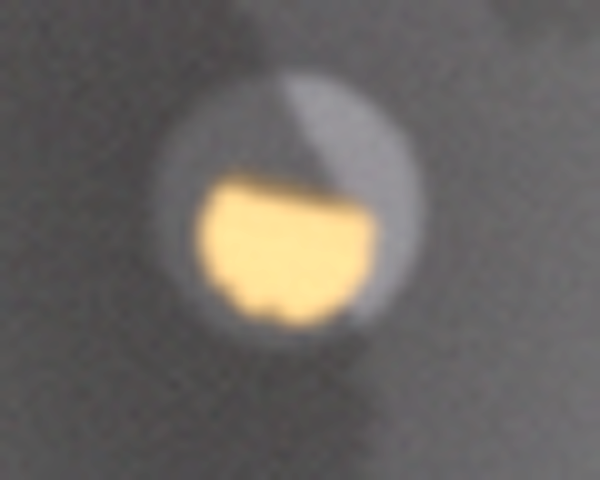

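```bash
cat > sp.py <<'E'
from h import *
from scipy.optimize import least_squares
def spindle(name,box=None,show=True):
    o,im,d=load(name); K,C,_=campose("wrist",o)
    he=np.array(env.camera_params("wrist")["hand_eye"])
    hsv=cv2.cvtColor(im,cv2.COLOR_BGR2HSV)
    k=8; x0,y0,x1,y1=box
    big=cv2.resize(im[y0:y1,x0:x1],None,fx=k,fy=k,interpolation=cv2.INTER_CUBIC)
    h=cv2.cvtColor(big,cv2.COLOR_BGR2HSV); m=cv2.inRange(h,(8,90,110),(35,255,255))
    cs,_=cv2.findContours(m,cv2.RETR_EXTERNAL,cv2.CHAIN_APPROX_NONE); c=max(cs,key=cv2.contourArea)[:,0,:].astype(float)
    xt=-(0.113-o["tcp_pos"][2])  # tool x of tip plane (tool x = down)
    def tp(u,v):
        oo,dd=ray(K,he,u,v); return (oo+dd*(xt-oo[0])/dd[0])[1:]
    q=np.array([tp(x0+(a+.5)/k-.5,y0+(b+.5)/k-.5) for a,b in c])*1000
    ctr=q.mean(0)
    # D fit: centre, radius, flat line angle; signed distance
    def res(p):
        cx,cz,r,th,h_=p
        n=np.array([np.cos(th),np.sin(th)]);
        v=q-[cx,cz]; dc=np.hypot(*v.T)-r; dl=v@n-h_
        return np.maximum(dc,dl)
    s=least_squares(res,[ctr[0],ctr[1],6,np.radians(-90),2.4],loss="soft_l1",f_scale=.3)
    p=s.x; print("tool y,z mm",p[:2].round(2),"r",p[2].round(2),"flat h",p[4].round(2),"normal from -z toward +y deg",(np.degrees(p[3])+90).round(1),"rms",np.sqrt(np.mean(res(p)**2)).round(3))
    R=o["tool_rot"]; P=o["tcp_pos"]+R@np.array([xt,p[0]/1000,p[1]/1000]); print("world",P.round(4))
    n=R@np.array([0,np.cos(p[3]),np.sin(p[3])]); print("flat az",np.degrees(np.arctan2(n[1],n[0])))
    # same box dims
    print("box",q.min(0),q.max(0))
E
python3 - <<'E'
from sp import *
spindle("w4",(222,115,282,163))
o,im,d=load("w4"); K,C,_=campose("wrist",o)
# off mark: white bar pixels
x0,y0,x1,y1=280,105,305,128
g=cv2.cvtColor(im[y0:y1,x0:x1],cv2.COLOR_BGR2GRAY); m=(g>170).astype(np.uint8)
n,l,s,c=cv2.connectedComponentsWithStats(m); i=1+np.argmax(s[1:,4]); print(s[i],c[i])
w=plane(K,C,c[i][0]+x0,c[i][1]+y0,.0855); print("off mark",w)
E
```

```text
tool y,z mm [ -0.91 -56.31] r 6.09 flat h 3.3 normal from -z toward +y deg 11.5 rms 0.123
world [ 0.5592 -0.0736  0.113 ]
flat az 49.20187129274312
box [ -7.10205291 -60.49364467] [  5.21694189 -50.11987021]
[  6   0  19  23 207] [18.00483092 10.06763285]
off mark [ 0.60088562 -0.07833395  0.0855    ]
```

Request:
apply_moves([
  [0,0,0,5.7,0,0],
  [0,0,0,5.7,0,0],
  [0.9,-0.5,-0.5,0,0,0],
  [1.0,-0.6,-0.5,0,0,0],
  [0,0,0,0,0,0],
  [0,0,0,0,0,0],
  [0,0,0,0,0,0],
  [0,0,0,0,0,0],
])

```text
clock: 7.7
tcp_pos: [0.5312, -0.1099, 0.1379]
tool_rot: [[0.001, 0.757, -0.653], [-0.0, -0.653, -0.757], [-1.0, 0.001, -0.0]]
force: [-0.4, -0.1, -1.0]
grip_width: 0.0194
```

Run:
```python
from sp import *
o,im,d=grab("wrist","w5"); print(o["clock"],o["tcp_pos"],o["joint_positions"],o["force"],o["moment"])
cv2.imwrite("pics/w5c.png",cv2.resize(im[120:300,150:350],(660,594),interpolation=2))
spindle("w5",(220,120,285,178))
```

```text
7.7 [ 0.53116985 -0.10994449  0.13793956] [-2.00226186e+01  5.76612716e+00  1.04632655e+02 -5.59567972e-03
  6.95566251e+01  2.07436678e+01] [-0.38781297 -0.14204747 -0.99755484] [-0.0723735   0.09751067  0.03007453]
tool y,z mm [ -2.38 -46.14] r 5.69 flat h 2.63 normal from -z toward +y deg 0.9 rms 0.288
world [ 0.5595 -0.0735  0.113 ]
flat az 48.366130143648746
box [ -8.41888321 -49.52336251] [  3.2164416  -40.36025301]
```

View pics/w5c.png

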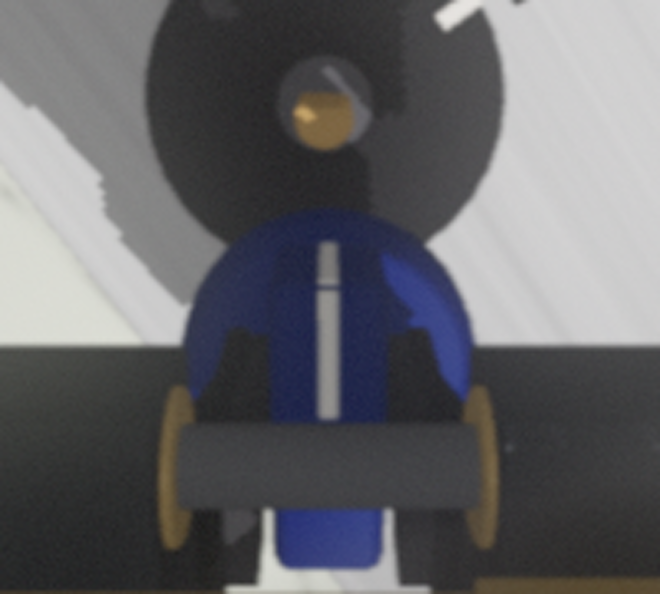

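Request:
apply_moves([
  [0,0,-0.7,0,0,0],
  [0,-0.1,-1.5,0,0,0],
  [0,0,-1.5,0,0,0],
  [0,0,-0.8,0,0,0],
  [0,0,-0.2,0,0,0],
  [0,0,0,0,0,0],
  [0,0,0,0,0,0],
  [0,0,0,0,0,0],
])

```text
clock: 8.55
tcp_pos: [0.5605, -0.0737, 0.1375]
tool_rot: [[-0.0, 0.757, -0.653], [-0.0, -0.653, -0.757], [-1.0, -0.0, 0.0]]
force: [0.5, 0.0, -2.1]
grip_width: 0.0199
```

```bash
cat > st.py <<'E'
from h import *
o=env.get_obs();R=np.array(o["tool_rot"])
print("t",round(o["clock"],2),"tcp mm",(np.array(o["tcp_pos"])*1000).round(2),"F",np.round(o["force"],2),"Ftool",(R.T@o["force"]).round(2),"Mtool",(R.T@o["moment"]).round(3),"yaz",np.degrees(np.arctan2(R[1,1],R[0,1])).round(2),"w",o["grip_width"])
E
python3 st.py
python3 - <<'E'
from h import *
for n in ("scene","top"):
    o,im,d=grab(n,n+"6")
    K,C,_=campose(n); u,v=pix(K,C,[.561,-.0738,.113]); print(u,v); u=int(u);v=int(v)
    cv2.imwrite(f"pics/{n}6c.png",cv2.resize(im[v-40:v+40,u-50:u+50],(600,480),interpolation=2))
E
```

```text
t 8.55 tcp mm [560.54 -73.74 137.48] F [ 0.46  0.03 -2.06] Ftool [ 2.06  0.33 -0.32] Mtool [-0.003 -0.161 -0.048] yaz -40.8 w 0.019879014548919865
236.5831460220626 171.4944747539984
275.84902070511896 179.0446315005833
```

View pics/scene6c.png

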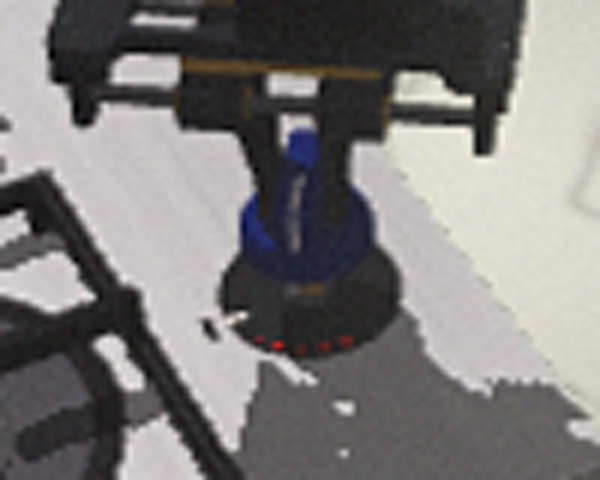

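Request:
apply_moves([
  [0.2,0,0,0,0,0],
  [0.2,0,0,0,0,0],
  [0.1,0,0,0,0,0],
  [0.1,0,0,0,0,0],
  [0,0,0,0,0,0],
])

```text
clock: 9.15
tcp_pos: [0.5606, -0.0734, 0.1313]
tool_rot: [[-0.0, 0.757, -0.653], [0.0, -0.653, -0.757], [-1.0, -0.0, 0.0]]
force: [0.5, 0.4, -1.5]
grip_width: 0.0197
```

```bash
python3 st.py
```

```text
t 9.15 tcp mm [560.64 -73.41 131.29] F [ 0.5   0.42 -1.55] Ftool [ 1.55  0.11 -0.64] Mtool [ 0.022 -0.192 -0.012] yaz -40.78 w 0.019743349747993844
```

Request:
apply_moves([
  [0.05,0,0,0,0,0],
  [0.05,0,0,0,0,0],
  [0,0,0,0,0,0],
])

```text
clock: 9.45
tcp_pos: [0.5608, -0.0734, 0.1305]
tool_rot: [[-0.0, 0.757, -0.653], [-0.0, -0.653, -0.757], [-1.0, 0.0, 0.0]]
force: [-0.2, 0.0, -1.9]
grip_width: 0.0197
```

```bash
python3 st.py
```

```text
t 9.45 tcp mm [560.77 -73.43 130.52] F [-0.25  0.04 -1.86] Ftool [ 1.86 -0.21  0.13] Mtool [ 0.035 -0.138 -0.014] yaz -40.78 w 0.01971914379061923
```

Request:
apply_moves([
  [0.05,0,0,0,0,0],
  [0.05,0,0,0,0,0],
  [0,0,0,0,0,0],
])

```text
clock: 9.75
tcp_pos: [0.5607, -0.0734, 0.1294]
tool_rot: [[-0.0, 0.757, -0.653], [0.0, -0.653, -0.757], [-1.0, -0.0, 0.0]]
force: [-0.0, 0.6, -2.6]
grip_width: 0.02
```

```bash
python3 st.py
```

```text
t 9.75 tcp mm [560.71 -73.44 129.44] F [-0.    0.58 -2.58] Ftool [ 2.58 -0.38 -0.44] Mtool [-0.002 -0.176 -0.058] yaz -40.78 w 0.01996198130798734
```

Request:
apply_moves([
  [0.05,0,0,0,0,0],
  [0.05,0,0,0,0,0],
  [0.05,0,0,0,0,0],
  [0,0,0,0,0,0],
])

```text
clock: 10.15
tcp_pos: [0.5607, -0.0734, 0.1279]
tool_rot: [[-0.0, 0.757, -0.653], [0.0, -0.653, -0.757], [-1.0, -0.0, 0.0]]
force: [0.5, -1.0, -2.0]
grip_width: 0.02
```

```bash
python3 st.py
```

```text
t 10.15 tcp mm [560.69 -73.44 127.91] F [ 0.46 -1.   -1.99] Ftool [1.99 1.   0.46] Mtool [-0.036 -0.08  -0.019] yaz -40.78 w 0.01998091745052951
```

Request:
apply_moves([
  [0.05,0,0,0,0,0],
  [0.05,0,0,0,0,0],
  [0.05,0,0,0,0,0],
  [0,0,0,0,0,0],
])

```text
clock: 10.55
tcp_pos: [0.5609, -0.0736, 0.1266]
tool_rot: [[0.0, 0.757, -0.653], [-0.0, -0.653, -0.757], [-1.0, 0.0, -0.0]]
force: [1.1, -0.6, -2.0]
grip_width: 0.0197
```

```bash
python3 st.py
```

```text
t 10.55 tcp mm [560.93 -73.56 126.6 ] F [ 1.06 -0.55 -2.01] Ftool [ 2.01  1.16 -0.27] Mtool [ 0.001 -0.141  0.064] yaz -40.78 w 0.019710614813578803
```

Request:
apply_moves([
  [0.05,0.02,0,0,0,0],
  [0.05,0,0,0,0,0],
  [0.05,0,0,0,0,0],
  [0,0,0,0,0,0],
])

```text
clock: 10.95
tcp_pos: [0.561, -0.0736, 0.125]
tool_rot: [[0.0, 0.757, -0.653], [-0.0, -0.653, -0.757], [-1.0, 0.0, -0.0]]
force: [1.0, 0.5, -1.3]
grip_width: 0.02
```

```bash
python3 st.py
```

```text
t 10.95 tcp mm [560.96 -73.62 124.98] F [ 1.04  0.46 -1.33] Ftool [ 1.33  0.48 -1.03] Mtool [-0.019 -0.109  0.144] yaz -40.78 w 0.019977846896503396
```

Next few half-millimetres reach the D section (expected at TCP z ≈ 123.6 mm).

Request:
apply_moves([
  [0.05,0,0,0,0,0],
  [0.05,0,0,0,0,0],
  [0,0,0,0,0,0],
])

```text
clock: 11.25
tcp_pos: [0.5609, -0.0736, 0.124]
tool_rot: [[0.0, 0.757, -0.653], [-0.0, -0.653, -0.757], [-1.0, 0.0, 0.0]]
force: [0.5, -1.0, -2.5]
grip_width: 0.0195
```

```bash
python3 st.py
```

```text
t 11.25 tcp mm [560.95 -73.63 123.99] F [ 0.46 -1.02 -2.52] Ftool [2.52 1.02 0.47] Mtool [-0.016 -0.145  0.122] yaz -40.78 w 0.01948923964383406
```

Request:
apply_moves([
  [0.03,0,0,0,0,0],
  [0.02,0,0,0,0,0],
  [0,0,0,0,0,0],
])

```text
clock: 11.55
tcp_pos: [0.561, -0.0736, 0.1235]
tool_rot: [[0.0, 0.757, -0.653], [-0.0, -0.653, -0.757], [-1.0, 0.0, -0.0]]
force: [0.6, -0.9, -2.1]
grip_width: 0.0196
```

```bash
python3 st.py
```

```text
t 11.55 tcp mm [560.96 -73.61 123.54] F [ 0.6  -0.88 -2.07] Ftool [2.07 1.03 0.28] Mtool [-0.022 -0.14   0.158] yaz -40.78 w 0.01958460341619644
```

Request:
apply_moves([
  [0.03,0.02,0,0,0,0],
  [0.03,0,0,0,0,0],
  [0,0,0,0,0,0],
])

```text
clock: 11.85
tcp_pos: [0.561, -0.0737, 0.1228]
tool_rot: [[-0.0, 0.757, -0.653], [0.0, -0.653, -0.757], [-1.0, -0.0, 0.0]]
force: [0.8, -0.3, -2.2]
grip_width: 0.0202
```

```bash
python3 st.py
```

```text
t 11.85 tcp mm [560.98 -73.67 122.82] F [ 0.75 -0.29 -2.17] Ftool [ 2.17  0.76 -0.27] Mtool [ 0.018 -0.154  0.055] yaz -40.78 w 0.02018101033570356
```

Request:
apply_moves([
  [0.03,0,0,0,0,0],
  [0.03,0,0,0,0,0],
  [0,0,0,0,0,0],
])

```text
clock: 12.15
tcp_pos: [0.561, -0.0737, 0.1222]
tool_rot: [[-0.0, 0.757, -0.653], [0.0, -0.653, -0.757], [-1.0, -0.0, 0.0]]
force: [0.4, -0.5, -2.2]
grip_width: 0.0202
```

```bash
python3 st.py
```

```text
t 12.15 tcp mm [561.   -73.67 122.23] F [ 0.36 -0.45 -2.21] Ftool [2.21 0.57 0.11] Mtool [ 0.027 -0.125  0.029] yaz -40.78 w 0.02016013106781553
```

Request:
apply_moves([
  [0.04,0,0,0,0,0],
  [0.04,0,0,0,0,0],
  [0.04,0,0,0,0,0],
  [0,0,0,0,0,0],
])

```text
clock: 12.55
tcp_pos: [0.561, -0.0737, 0.121]
tool_rot: [[-0.0, 0.757, -0.653], [0.0, -0.653, -0.757], [-1.0, -0.0, 0.0]]
force: [1.3, -0.0, -2.2]
grip_width: 0.02
```

```bash
python3 st.py
```

```text
t 12.55 tcp mm [561.03 -73.67 121.04] F [ 1.26 -0.05 -2.22] Ftool [ 2.22  0.98 -0.79] Mtool [ 0.04  -0.07   0.031] yaz -40.78 w 0.0199702950184352
```

Request:
apply_moves([
  [0.04,0,0,0,0,0],
  [0.04,0,0,0,0,0],
  [0.04,0,0,0,0,0],
  [0,0,0,0,0,0],
])

```text
clock: 12.95
tcp_pos: [0.561, -0.0737, 0.1198]
tool_rot: [[-0.0, 0.757, -0.653], [0.0, -0.653, -0.757], [-1.0, -0.0, 0.0]]
force: [-0.1, 0.5, -2.2]
grip_width: 0.0197
```

```bash
python3 st.py
```

```text
t 12.95 tcp mm [561.02 -73.67 119.82] F [-0.07  0.51 -2.23] Ftool [ 2.23 -0.38 -0.34] Mtool [-0.051 -0.111  0.047] yaz -40.77 w 0.01973716781217019
```

Request:
apply_moves([
  [0.04,0,0,0,0,0],
  [0.04,0,0,0,0,0],
  [0.04,0,0,0,0,0],
  [0,0,0,0,0,0],
])

```text
clock: 13.35
tcp_pos: [0.5611, -0.0738, 0.1187]
tool_rot: [[0.0, 0.757, -0.653], [-0.0, -0.653, -0.757], [-1.0, 0.0, -0.0]]
force: [-0.4, 0.1, -1.9]
grip_width: 0.0195
```

```bash
python3 st.py
```

```text
t 13.35 tcp mm [561.12 -73.75 118.74] F [-0.37  0.07 -1.88] Ftool [ 1.88 -0.33  0.19] Mtool [-0.    -0.156 -0.009] yaz -40.78 w 0.019461948830276063
```

Request:
apply_moves([
  [0.04,0,0,0,0,0],
  [0.04,0,0,0,0,0],
  [0.04,0,0,0,0,0],
  [0,0,0,0,0,0],
])

```text
clock: 13.75
tcp_pos: [0.5613, -0.0738, 0.1178]
tool_rot: [[0.0, 0.757, -0.653], [-0.0, -0.653, -0.757], [-1.0, 0.0, -0.0]]
force: [0.6, 0.1, -0.4]
grip_width: 0.0196
```

```bash
python3 st.py
```

```text
t 13.75 tcp mm [561.29 -73.78 117.83] F [ 0.56  0.06 -0.38] Ftool [ 0.38  0.38 -0.41] Mtool [-0.028 -0.131 -0.063] yaz -40.78 w 0.019642188833092898
```

Request:
apply_moves([
  [0.04,0,0,0,0,0],
  [0.04,0,0,0,0,0],
  [0,0,0,0,0,0],
])

```text
clock: 14.05
tcp_pos: [0.5613, -0.0738, 0.1171]
tool_rot: [[0.001, 0.757, -0.653], [-0.0, -0.653, -0.757], [-1.0, 0.001, -0.0]]
force: [-0.3, 0.1, 3.1]
grip_width: 0.0197
```

```bash
python3 st.py
```

```text
t 14.05 tcp mm [561.33 -73.75 117.05] F [-0.32  0.06  3.08] Ftool [-3.08 -0.28  0.16] Mtool [-0.03  -0.166 -0.045] yaz -40.78 w 0.019713138596432693
```

Request:
apply_moves([
  [0.04,0,0,0,0,0],
  [0.04,0,0,0,0,0],
  [0,0,0,0,0,0],
])

```text
clock: 14.35
tcp_pos: [0.5613, -0.0738, 0.1161]
tool_rot: [[0.001, 0.757, -0.653], [-0.0, -0.653, -0.757], [-1.0, 0.0, -0.0]]
force: [-0.7, 0.3, 3.0]
grip_width: 0.0199
```

```bash
python3 st.py
```

```text
t 14.35 tcp mm [561.29 -73.76 116.13] F [-0.74  0.31  3.01] Ftool [-3.01 -0.76  0.24] Mtool [ 0.024 -0.051  0.012] yaz -40.78 w 0.019851228905150436
```

Request:
apply_moves([
  [0.04,0,0,0,0,0],
  [0.04,0,0,0,0,0],
  [0,0,0,0,0,0],
])

```text
clock: 14.65
tcp_pos: [0.5609, -0.0737, 0.1147]
tool_rot: [[-0.0, 0.757, -0.653], [0.0, -0.653, -0.757], [-1.0, -0.0, 0.0]]
force: [1.8, -1.3, -1.3]
grip_width: 0.0198
```

```bash
python3 st.py
```

```text
t 14.65 tcp mm [560.92 -73.75 114.66] F [ 1.79 -1.35 -1.26] Ftool [ 1.26  2.23 -0.15] Mtool [ 0.02  -0.071  0.288] yaz -40.78 w 0.01981645517873299
```

Request:
apply_moves([
  [0.04,0,0,0,0,0],
  [0.04,0,0,0,0,0],
  [0,0,0,0,0,0],
])

```text
clock: 14.95
tcp_pos: [0.5609, -0.0737, 0.1141]
tool_rot: [[-0.0, 0.757, -0.653], [0.0, -0.653, -0.757], [-1.0, -0.0, 0.0]]
force: [1.5, -0.4, 0.3]
grip_width: 0.0196
```

```bash
python3 st.py
```

```text
t 14.95 tcp mm [560.94 -73.74 114.11] F [ 1.54 -0.45  0.31] Ftool [-0.31  1.46 -0.67] Mtool [-0.018 -0.089  0.189] yaz -40.78 w 0.019623689027144637
```

Request:
apply_moves([
  [0.04,0,0,0,0,0],
  [0.04,0,0,0,0,0],
  [0,0,0,0,0,0],
])

```text
clock: 15.25
tcp_pos: [0.561, -0.0737, 0.1134]
tool_rot: [[-0.0, 0.757, -0.653], [0.0, -0.653, -0.757], [-1.0, -0.0, 0.0]]
force: [1.1, -1.1, -0.2]
grip_width: 0.0196
```

```bash
python3 st.py
```

```text
t 15.25 tcp mm [560.99 -73.72 113.41] F [ 1.08 -1.09 -0.16] Ftool [0.16 1.53 0.12] Mtool [ 0.009 -0.195  0.14 ] yaz -40.78 w 0.01956217185985997
```

Request:
apply_moves([
  [0.04,0.02,0,0,0,0],
  [0.04,0,0,0,0,0],
  [0.04,0,0,0,0,0],
  [0,0,0,0,0,0],
])

```text
clock: 15.65
tcp_pos: [0.5609, -0.0737, 0.1118]
tool_rot: [[-0.001, 0.757, -0.653], [0.0, -0.653, -0.757], [-1.0, -0.001, 0.0]]
force: [1.3, -0.6, -3.3]
grip_width: 0.0194
```

```bash
python3 st.py
```

```text
t 15.65 tcp mm [560.93 -73.74 111.81] F [ 1.26 -0.58 -3.26] Ftool [ 3.26  1.34 -0.38] Mtool [-0.073 -0.12   0.144] yaz -40.78 w 0.019421862001363924
```

Request:
apply_moves([
  [0.04,0,0,0,0,0],
  [0.04,0,0,0,0,0],
  [0.04,0,0,0,0,0],
  [0,0,0,0,0,0],
])

```text
clock: 16.05
tcp_pos: [0.5611, -0.0738, 0.1111]
tool_rot: [[-0.0, 0.757, -0.653], [0.0, -0.653, -0.757], [-1.0, -0.0, 0.0]]
force: [1.1, 0.1, -2.4]
grip_width: 0.0199
```

```bash
python3 st.py
```

```text
t 16.05 tcp mm [561.06 -73.75 111.05] F [ 1.08  0.09 -2.37] Ftool [ 2.37  0.76 -0.77] Mtool [ 0.016 -0.166  0.003] yaz -40.78 w 0.019850666887152972
```

Request:
apply_moves([
  [0.04,0,0,0,0,0],
  [0.04,0,0,0,0,0],
  [0,0,0,0,0,0],
])

```text
clock: 16.35
tcp_pos: [0.5613, -0.0738, 0.1106]
tool_rot: [[0.0, 0.757, -0.653], [-0.0, -0.653, -0.757], [-1.0, 0.0, -0.0]]
force: [-0.5, 1.1, 0.0]
grip_width: 0.0202
```

```bash
python3 st.py
```

```text
t 16.35 tcp mm [561.25 -73.84 110.57] F [-0.46  1.07  0.03] Ftool [-0.03 -1.05 -0.5 ] Mtool [-0.029 -0.223 -0.185] yaz -40.78 w 0.020152559725305767
```

Request:
apply_moves([
  [0.03,0,0,0,0,0],
  [0.03,0,0,0,0,0],
  [0,0,0,0,0,0],
  [0,0,0,0,0,0],
])

```text
clock: 16.75
tcp_pos: [0.5613, -0.0738, 0.11]
tool_rot: [[0.0, 0.757, -0.653], [-0.0, -0.653, -0.757], [-1.0, 0.0, -0.0]]
force: [-2.2, 0.4, 3.1]
grip_width: 0.0194
```

```bash
python3 st.py
```

```text
t 16.75 tcp mm [561.33 -73.84 110.03] F [-2.17  0.42  3.12] Ftool [-3.12 -1.91  1.1 ] Mtool [ 0.02  -0.273 -0.394] yaz -40.78 w 0.019449255296344167
```

Request:
apply_moves([
  [0.03,0,0,0,0,0],
  [0.03,0,0,0,0,0],
  [0,0,0,0,0,0],
  [0,0,0,0,0,0],
])

```text
clock: 17.15
tcp_pos: [0.5613, -0.0738, 0.1093]
tool_rot: [[0.0, 0.757, -0.653], [-0.0, -0.653, -0.757], [-1.0, 0.0, -0.0]]
force: [-1.2, 0.3, 4.1]
grip_width: 0.0193
```

```bash
python3 st.py
```

```text
t 17.15 tcp mm [561.33 -73.85 109.3 ] F [-1.17  0.29  4.06] Ftool [-4.07 -1.08  0.54] Mtool [ 0.017 -0.29  -0.387] yaz -40.78 w 0.019311298409045642
```

Request:
apply_moves([
  [-0.06,0,0,0,0,0],
  [0,0,0,4,0,0],
  [0,0,0,4,0,0],
  [0,0,0,4,0,0],
  [0,0,0,0,0,0],
])

```text
clock: 17.65
tcp_pos: [0.5615, -0.0739, 0.1099]
tool_rot: [[0.001, 0.604, -0.797], [-0.0, -0.797, -0.604], [-1.0, 0.001, -0.0]]
force: [-0.3, 0.2, 3.0]
grip_width: 0.0194
```

```bash
python3 st.py
```

```text
t 17.65 tcp mm [561.53 -73.93 109.86] F [-0.35  0.22  2.96] Ftool [-2.96 -0.38  0.14] Mtool [ 0.013 -0.259 -0.221] yaz -52.81 w 0.01939740796845192
```

Request:
apply_moves([
  [0,0,0,4,0,0],
  [0,0,0,4,0,0],
  [0,0,0,4,0,0],
  [0,0,0,0,0,0],
])

```text
clock: 18.05
tcp_pos: [0.5615, -0.074, 0.1099]
tool_rot: [[0.001, 0.427, -0.904], [-0.0, -0.904, -0.427], [-1.0, 0.0, -0.0]]
force: [-0.4, 1.0, 3.9]
grip_width: 0.0197
```

```bash
python3 st.py
```

```text
t 18.05 tcp mm [561.5  -73.98 109.87] F [-0.45  1.    3.92] Ftool [-3.92 -1.09 -0.02] Mtool [ 0.019 -0.282 -0.147] yaz -64.72 w 0.01972855125120587
```

Request:
apply_moves([
  [0,0,0,4,0,0],
  [0,0,0,4,0,0],
  [0,0,0,4,0,0],
  [0,0,0,0,0,0],
])

```text
clock: 18.45
tcp_pos: [0.5615, -0.074, 0.1099]
tool_rot: [[0.001, 0.231, -0.973], [-0.0, -0.973, -0.231], [-1.0, 0.0, -0.001]]
force: [-1.3, -0.3, 2.9]
grip_width: 0.0197
```

```bash
python3 st.py
```

```text
t 18.45 tcp mm [561.51 -73.99 109.88] F [-1.27 -0.31  2.88] Ftool [-2.88  0.01  1.31] Mtool [ 0.016 -0.271 -0.027] yaz -76.66 w 0.019718332270048877
```

Request:
apply_moves([
  [0,0,0,4,0,0],
  [0,0,0,4,0,0],
  [0,0,0,4,0,0],
  [0,0,0,0,0,0],
])

```text
clock: 18.85
tcp_pos: [0.5615, -0.074, 0.1099]
tool_rot: [[0.001, 0.024, -1.0], [-0.0, -1.0, -0.024], [-1.0, 0.0, -0.001]]
force: [-0.8, 0.0, 3.8]
grip_width: 0.0201
```

```bash
python3 st.py
```

```text
t 18.85 tcp mm [561.49 -74.04 109.9 ] F [-0.79  0.03  3.75] Ftool [-3.75 -0.05  0.78] Mtool [-0.019 -0.228  0.089] yaz -88.62 w 0.020079361947116778
```

Request:
apply_moves([
  [0,0,0,3,0,0],
  [0,0,0,2,0,0],
  [0,0,0,0,0,0],
  [0,0,0,0,0,0],
])

```text
clock: 19.25
tcp_pos: [0.5615, -0.0741, 0.1099]
tool_rot: [[0.001, -0.063, -0.998], [-0.0, -0.998, 0.063], [-1.0, 0.0, -0.001]]
force: [-0.4, -1.2, 3.5]
grip_width: 0.0199
```

```bash
python3 st.py
```

```text
t 19.25 tcp mm [561.48 -74.07 109.89] F [-0.35 -1.21  3.5 ] Ftool [-3.5   1.23  0.27] Mtool [ 0.012 -0.11   0.192] yaz -93.59 w 0.019932818612397152
```

Request:
apply_moves([
  [-0.05,0,0,2,0,0],
  [0,0,0,0,0,0],
  [0,0,0,0,0,0],
])

```text
clock: 19.55
tcp_pos: [0.5614, -0.074, 0.1103]
tool_rot: [[0.001, -0.099, -0.995], [-0.0, -0.995, 0.099], [-1.0, 0.0, -0.001]]
force: [0.8, -0.8, 3.1]
grip_width: 0.0195
```

```bash
python3 st.py
python3 - <<'E'
from h import *
o,im,d=grab("wrist","w7")
cv2.imwrite("pics/w7c.png",cv2.resize(im[120:300,150:350],(660,594),interpolation=2))
E
```

```text
t 19.55 tcp mm [561.44 -74.02 110.29] F [ 0.8  -0.78  3.1 ] Ftool [-3.1   0.7  -0.87] Mtool [-0.009  0.043  0.282] yaz -95.66 w 0.019511361967190957
```

View pics/w7c.png

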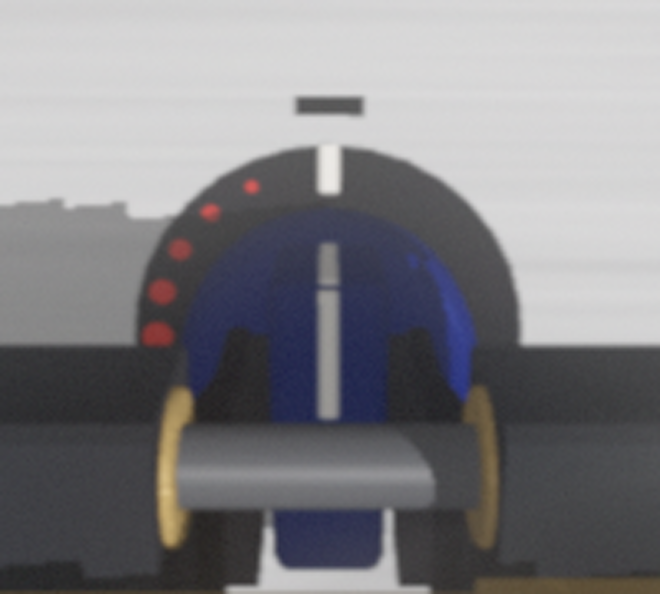

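Request:
apply_moves([
  [-0.04,0,0,0,0,0],
  [0,0,0,0,0,0],
])

```text
clock: 19.8
tcp_pos: [0.5614, -0.074, 0.1106]
tool_rot: [[0.0, -0.1, -0.995], [-0.0, -0.995, 0.1], [-1.0, 0.0, -0.0]]
force: [2.8, -2.1, 0.2]
grip_width: 0.0195
```

```bash
python3 st.py
```

```text
t 19.8 tcp mm [561.42 -73.99 110.56] F [ 2.82 -2.08  0.19] Ftool [-0.19  1.78 -3.01] Mtool [-0.074  0.194  0.322] yaz -95.75 w 0.0195345772859409
```

Request:
apply_moves([
  [0,0,0,0,0,0],
  [0,0,0,0,0,0],
  [0,0,0,0,0,0],
  [0,0,0,0,0,0],
], claw=4)

```text
clock: 20.2
tcp_pos: [0.5608, -0.0736, 0.1103]
tool_rot: [[-0.001, -0.101, -0.995], [0.0, -0.995, 0.101], [-1.0, -0.0, 0.001]]
force: [-1.2, -0.6, 1.0]
grip_width: 0.0382
```

Request:
apply_moves([
  [-0.5,0,0,0,0,0],
  [-2,0,0,0,0,0],
  [-3,0,0,0,0,0],
  [-3,0,0,0,0,0],
  [-2,0,0,0,0,0],
  [0,0,0,0,0,0],
  [0,0,0,0,0,0],
])

```text
clock: 20.9
tcp_pos: [0.5613, -0.0738, 0.2159]
tool_rot: [[0.001, -0.101, -0.995], [-0.0, -0.995, 0.101], [-1.0, 0.0, -0.001]]
force: [-0.5, 0.4, -0.5]
grip_width: 0.04
```

```bash
python3 st.py
python3 - <<'E'
from h import *
o,im,d=grab("wrist","w8")
cv2.imwrite("pics/w8c.png",cv2.resize(im[100:260,160:340],(660,586),interpolation=2))
K,C,_=campose("wrist",o);P=pts(K,C,d)
u,v=pix(K,C,[.561,-.074,.133]);print(u,v)
m=cv2.inRange(cv2.cvtColor(im,cv2.COLOR_BGR2HSV),(100,80,15),(140,255,255))>0
q=P[m]; q=q[(abs(q[:,0]-.561)<.04)&(abs(q[:,1]+.074)<.04)]
t=q[q[:,2]>.126];print("bar top",len(t),np.median(t[:,2]),t.mean(0)); s=q[q[:,2]<.12];print("skirt z",np.median(s[:,2]))
o2,s2,_=grab("scene","scene8");cv2.imwrite("pics/scene8c.png",cv2.resize(s2[131:211,186:286],(600,480),interpolation=2))
E
```

```text
t 20.9 tcp mm [561.34 -73.84 215.87] F [-0.52  0.35 -0.53] Ftool [ 0.53 -0.3   0.56] Mtool [ 0.011 -0.208  0.065] yaz -95.77 w 0.04000970626667193
249.33412311902424 196.74560855653735
bar top 1202 0.13221691013306722 [ 0.5641228  -0.07264725  0.16917748]
skirt z 0.10594924225703334
```

View pics/w8c.png

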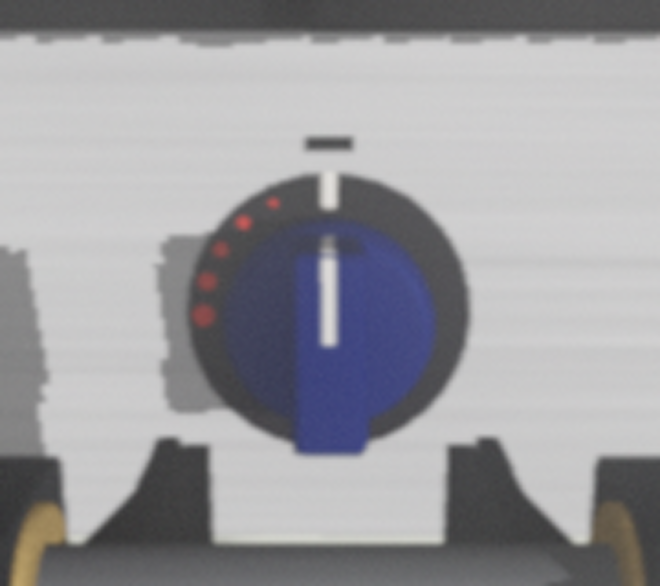

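View pics/scene8.png

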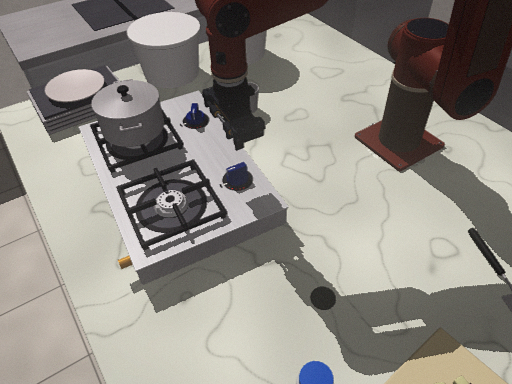

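```bash
python3 -c "
from cell import env
print(env.close_job())"
```

```text
the job is handed in; nothing more can be done
None
```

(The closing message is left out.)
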